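# Put the amplifier job by: interlocked drawers, lidded parts boxes and a leaning board

## Task

Put this amplifier repair by for the night. Push the lid of every blue parts box on the bench fully home and put all the boxes away in the right drawer of the low cabinet, flat on its floor: its interlock lets only one drawer out at a time, so shut the left drawer first, and have both drawers fully shut at the end. Lean the green driver board lengthwise up the sloped stand, parts facing out, its back flat on the slope and its lower short edge down on the lip, and leave the other things on the bench where they are.

Things in the scene. Friction and masses are not known exactly. Their poses are not given: they have to be found in the camera images.
- cabinet: low grey steel parts cabinet, fixed, carcass 260 (x) x 380 (y) x 80 mm high (a 22 mm tray of screws and a notepad lie on its rear half), with two blue-fronted drawers side by side. Origin: centre of the underside; its front faces the robot (-x of its frame); the drawers slide out along -x of its frame. Interlock in the partition between them: only one drawer can be open at a time; while one is out, the other moves no more than 3 mm
- drawer_left (a joint): how far the left drawer (on the robot's left, +y side; small stock lies in it) is out, m: 0 shut, 0.16 fully out; it starts 0.08 to 0.13 out; runs freely (about 1 to 2 N), no spring
- drawer_right (a joint): how far the right drawer (-y side, empty, black mat) is out, m: 0 shut, 0.16 fully out; it starts shut, and locked as long as the left one is out; same running
- left_handle (a point): middle of the left drawer's bar handle: a round bar 11 mm thick, 100 mm long, parallel to the cabinet's y axis, 35 mm in front of the drawer's front (its two posts stand 42 mm either side of the middle), 56 mm above the bench; the front's top edge is 78 mm above the bench. Axes as the cabinet's
- right_handle (a point): middle of the right drawer's bar handle, the same as the left one
- right_floor (a point): centre of the inner floor of the right drawer, 12 mm above the bench; moves with the drawer, axes as the cabinet's. The inside measures 227 (x) x 156 (y) mm, walls 48 mm deep (front 66 mm); the handle's bar is 164.5 mm towards -x from this point. With the drawer shut, the cabinet's front edge (under its roof) is 117.5 mm towards -x of this point, so that with the drawer 0.15 out about 145 mm of the inside lies clear in front of the roof
- box_a: closed blue plastic parts box with a white push-on lid, 56 (x) x 40 (y) mm, 40 mm high with the lid home; about 140 g (varies), it can be gripped across either pair of sides. Stands on the bench at the start, turned up to 25 degrees. Origin: centre of the underside, z up. There are two or three such boxes (box_a, box_b, box_c); those not there read None
- box_b: closed blue plastic parts box with a white push-on lid, 56 (x) x 40 (y) mm, 40 mm high with the lid home; about 140 g (varies), it can be gripped across either pair of sides. Stands on the bench at the start, turned up to 25 degrees. Origin: centre of the underside, z up. There are two or three such boxes (box_a, box_b, box_c); those not there read None
- box_c: closed blue plastic parts box with a white push-on lid, 56 (x) x 40 (y) mm, 40 mm high with the lid home; about 140 g (varies), it can be gripped across either pair of sides. Stands on the bench at the start, turned up to 25 degrees. Origin: centre of the underside, z up. There are two or three such boxes (box_a, box_b, box_c); those not there read None
- box_a_lid (a joint): how far the lid of box_a stands up from fully home, m: 0 home, at most 0.008, 0.004 to 0.007 at the start; it slides straight down along the box's z, stiffly, at about 5 N, and stays where it is left. The lid's flat top is 40 mm + this value above the box's underside, same outline as the box; while it is proud an orange skirt shows below it
- box_b_lid (a joint): how far the lid of box_b stands up from fully home, m: 0 home, at most 0.008, 0.004 to 0.007 at the start; it slides straight down along the box's z, stiffly, at about 5 N, and stays where it is left. The lid's flat top is 40 mm + this value above the box's underside, same outline as the box; while it is proud an orange skirt shows below it
- box_c_lid (a joint): how far the lid of box_c stands up from fully home, m: 0 home, at most 0.008, 0.004 to 0.007 at the start; it slides straight down along the box's z, stiffly, at about 5 N, and stays where it is left. The lid's flat top is 40 mm + this value above the box's underside, same outline as the box; while it is proud an orange skirt shows below it
- board: flat driver board: green circuit board on an aluminium carrier, a plate 100 (x) x 62 (y) x 10 mm with low parts on its upper face up to 22 mm above the underside (they keep 9 mm clear of the long edges); about 140 g. Lies on the bench, parts up, at the start. Origin: centre of the underside; z out of the parts' side; x along its length
- stand: fixed sloped board stand of aluminium sheet, 150 mm wide (y); base 120 mm (x) x 150 mm, top edge about 88 mm above the bench. Its front (-x of its frame) has a flat sloped face, 43 degrees (0.75 rad) up from the horizontal, rising towards +x of its frame, with a lip along its lower edge, square to the slope and standing 14 mm out from it. Origin: centre of the stand on the bench, z up
- stand_seat (a point): the point on the sloped face 50 mm up the slope from the lip, in the middle of the width, about 50 mm above the bench: the underside's centre of the board lies here when the board leans in the middle with its short edge on the lip. Axes as the stand's (not tilted)
- cap_1: bystander: loose black can capacitor, 35 mm across, 50 mm high, standing. Origin: centre of the underside
- cap_2: bystander: same as cap_1
- flux_bottle: bystander: white bottle with a red cap, 40 mm across, 95 mm high. Origin: centre of the underside
- screwdriver: bystander: red-handled screwdriver 200 mm long lying along its x. Origin: underside, mid-length
- pliers: bystander: red-handled pliers, 145 mm long, 13 mm high, lying along x. Origin: underside, at the rivet
- solder_reel: bystander: reel of solder wire, 66 mm across, 44 mm high, standing on its flange. Origin: centre of the underside
Not all that is in view belongs to the job. Of the things like the board, leave any that is pink; of the rest the larger one is meant.

How it is judged:
By the outcome, as a careful person would: the job done as asked, in the order asked, and still so for the second after the job is handed in, with the robot touching nothing.
Of box_a, box_b, box_c only 2 to 3 are there at a start; the rules pass over those that are not, and their reading is None.
At some moment in a run one of box_a, box_b, box_c may be knocked a few centimetres aside while the robot is not near it.
Once in a run the grip may slacken for a moment while it holds something.
It also fails if it takes over 210 s, if anything falls off the work surface, if the arm or the gripper's body presses on something with over 40 N, if the wrist force passes 120 N, or if a joint passes its speed limit or range.

## Robot

A 6-joint arm with a two-finger parallel gripper is mounted at the origin on the work surface. World frame = base frame: x ahead of the robot, y to its left, z up, the work surface at z = 0. Lengths are in m, angles in rad, forces in N, time in s.
With the tool pointing down it reaches from about 0.3 to 0.75 m from the base axis. Payload 8.5 kg.
Tool frame: the origin (TCP) lies at the very end of the fingers, on their centre line; the grasp point (between the pads) lies 19 mm behind it (ctrl.grip_point_offset is the z of the grasp point in the tool frame, in m); z points along the fingers, y is the line along which they close (so a half turn about z gives the same grasp; the last joint's range is limited). The gripper opens to 85 mm and grips with 20 to 120 N. Pads are 22 mm wide; open, the fingers measure 114 mm over their backs; the gripper's body (76 mm by 85 mm) begins 54 mm behind the grasp point. The pads swing forward as they close: fully open they stand 13 mm farther back than shut.
Start: joints at [0.968, 0.381, 1.297, -0, 1.464, -0.215], TCP at [0.208, 0.509, 0.231] pointing down, gripper open.
Joint ranges: [-3.11, 3.11], [-0.89, 2.33], [0.22, 2.48], [-1.42, 4.56], [0.17, 2.85], [-2.88, 2.88]. Speed limits (rad/s): [2.39, 2.39, 3.14, 3.14, 3.14, 3.14].

## Interface

Orientations are given as a unit quaternion [x, y, z, w].
In Python, from plant import ctrl, viewer gives the robot as it stands. The module is installed in compiled form; this text tells all that it offers.
- The arm moves only by the tool apply_moves, never from a script. Its arguments are lists of equal length, an entry for each row: "linear": the shift along the tool's x, y, z in m, a list of three; "rot": the turn, a rotation vector about the tool's x, y, z in rad, a list of three. In form: {"linear": [[tx, ty, tz], ...], "rot": [[ax, ay, az], ...]}. A call has 1 to 8 rows; each row is the pose to reach, as a shift and turn from the pose commanded when the call began, along the tool's axes at that moment; what a row does not reach only later rows make up. A row lasts 1/8 s, in which the tool goes at most 62.5 mm and 10.7 degrees, less where a joint would pass 70% of its speed; a pose out of reach is approached as far as the arm can. A call with a gripper value outside its range is refused whole. "gripper" is the opening, from 0 (shut) to 1 (fully open), set as the call begins (left out, the last holds). The fingers move at their own pace and stop on an object; "squeeze" is the grip in N (left out, the last holds). Time passes only in rows, so rows that repeat a pose let the fingers close. It gives the time, the measured TCP pose, the force, the opening and the grip force at its end, in the units of the state.
- ctrl.read_state(): the state, without advancing time (a new reading comes with each control period).
- viewer.capture(name): name is "side" or "top"; returns a dict with "img" (420x560x3 uint8, red, green, blue), "camera_matrix" (3x3 intrinsics, pixels), "dist_coeffs" ([k1, k2, p1, p2, k3] as OpenCV has them; the pictures are not rectified), "eye" and "orientation" of the camera in the world. Camera axes: x right, y up, looking along -z (the intrinsics and any distortion apply to the point x, -y, -z); pixel columns grow to the right and rows downward; lengths in m; the calibration is good to about 2 mm. A picture is of the moment at which its call begins. There is no depth.
- ctrl.hand_in(): hands the job in; it is judged then, once.
The state is a dict: "t": time; "joint_pos": joint angles; "dq": joint speeds; "tau": joint torques, N m; "tcp_pos": TCP position; "eef_rot": TCP orientation; "ft_force": force on the tool from outside, world axes, zero at the start; "ft_torque": the same for the moment, N m; "opening": finger opening in m; "grasp_force": force on a finger pad.
Only numpy, scipy, OpenCV 4.12 (cv2) and the standard library are available. Lean on these libraries where they do the work, as an engineer would, in place of code of your own. Each camera call takes 0.05 s, during which the arm holds its last target. There are 200 camera calls.

## Working session

There is one attempt and no reset: what is moved stays moved. The work goes in short steps, Python scripts to look and compute and a tool call to move; the robot and the scene stay as the last step left them, time stands still between calls to the robot, and variables do not carry over. Pictures are saved under pics/ and viewed, at most 15 in all, crops included, and the job is handed in when it is done.

Besides the shell and the picture viewer there is one more tool, called after ">>>" as name(argument=value, ...) on one line, values as JSON. apply_moves: Moves the arm, as the interface text tells. Its arguments: {"type":"object","properties":{"linear":{"type":"array","items":{"type":"array","items":{"type":"number"}}},"rot":{"type":"array","items":{"type":"array","items":{"type":"number"}}},"gripper":{"type":"number"},"squeeze":{"type":"number"}},"required":["linear","rot"]}

```bash
mkdir -p pics; cat > h.py <<'E'
import numpy as np, cv2
from plant import ctrl, viewer
from scipy.spatial.transform import Rotation as R
def cap(n, f=None):
    c=viewer.capture(n)
    if f: cv2.imwrite('pics/'+f, c['img'][:,:,::-1])
    return c
def rot(c):
    o=np.array(c['orientation'],float)
    return o if o.shape==(3,3) else R.from_quat(o).as_matrix()
def px2w(c,uv,z):
    uv=np.array(uv,float).reshape(-1,1,2)
    p=cv2.undistortPoints(uv,np.array(c['camera_matrix'],float),np.array(c['dist_coeffs'],float)).reshape(-1,2)
    d=np.c_[p[:,0],-p[:,1],-np.ones(len(p))]@rot(c).T
    e=np.array(c['eye'],float)
    return e+d*((np.asarray(z)-e[2])/d[:,2])[:,None]
def w2px(c,P):
    P=np.array(P,float).reshape(-1,3)
    q=(P-np.array(c['eye']))@rot(c); q=q*[1,-1,-1]
    return cv2.projectPoints(q,np.zeros(3),np.zeros(3),np.array(c['camera_matrix'],float),np.array(c['dist_coeffs'],float))[0].reshape(-1,2)
E
python3 - <<'E'
from h import *
for n in('top','side'):
    c=cap(n,n+'0.png'); print(n,c['eye'],c['orientation'],c['camera_matrix'],c['dist_coeffs'])
s=ctrl.read_state(); print(s, ctrl.grip_point_offset)
E
```

```text
top [ 0.28990853 -0.04849489  1.23406154] [-0.06687344  0.061268    0.70973356 -0.69860751] [[430.89693592   0.         279.59533109]
 [  0.         430.89693592 205.89273878]
 [  0.           0.           1.        ]] [-0.09261571  0.          0.          0.          0.        ]
side [ 0.16913193 -1.04944587  1.34563337] [ 0.33286268 -0.05837056 -0.14535334  0.92987511] [[497.07593508   0.         281.77154865]
 [  0.         497.07593508 206.69711469]
 [  0.           0.           1.        ]] [-0.01627185  0.          0.          0.          0.        ]
{'t': 0.1, 'joint_pos': array([ 9.67688245e-01,  3.81150384e-01,  1.29814049e+00, -2.14045471e-05,
        1.46360397e+00, -2.15263011e-01]), 'dq': array([-0.00044647, -0.00169186, -0.00262371, -0.00079135,  0.00126032,
       -0.00070827]), 'tau': array([ 2.38595872e-03, -4.49219513e+01, -2.31656939e+01, -2.47892358e-04,
        3.70371810e-03, -3.51075062e-07]), 'tcp_pos': array([0.20784832, 0.50894045, 0.23077683]), 'eef_rot': array([ 1.92708207e-01,  9.81255891e-01, -6.01579714e-04, -2.49285476e-04]), 'ft_force': array([ 0.0327995 , -0.39903369, -0.08684273]), 'ft_torque': array([ 0.00116381, -0.0255958 , -0.02178378]), 'grasp_force': 0.0, 'opening': 0.08543539596117723} -0.0187
```

View pics/top0.png

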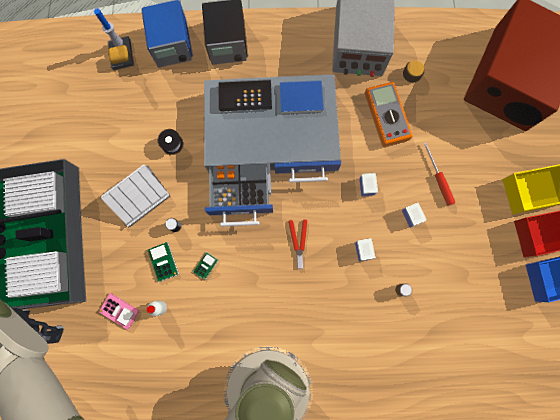

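View pics/side0.png

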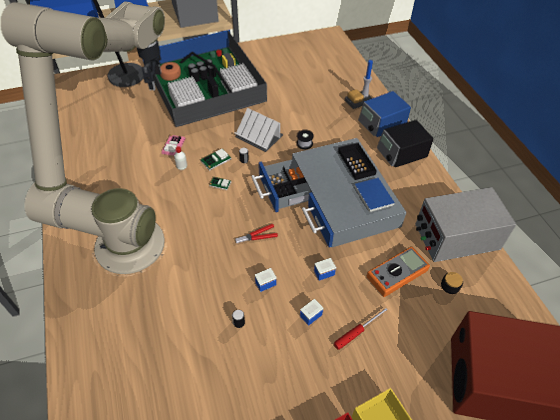

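The top view shows three boxes with white lids at (369,184), (414,215) and (366,250). The larger green board is at (161,262) and the stand at (136,196), with cap_1 beside it at (172,225). The left drawer is out, with its handle at (240,218); the right handle is at (308,174).

```bash
cat >> h.py <<'E'
def boxes(c,z=0.045,rng=((340,160),(440,270))):
    im=c['img']; hsv=cv2.cvtColor(im,cv2.COLOR_RGB2HSV)
    m=((hsv[:,:,1]<50)&(hsv[:,:,2]>165)).astype(np.uint8)
    out=[]
    for k in cv2.findContours(m,cv2.RETR_EXTERNAL,cv2.CHAIN_APPROX_NONE)[0]:
        if 60<cv2.contourArea(k)<600:
            u=k.reshape(-1,2); cc=u.mean(0)
            if not(rng[0][0]<cc[0]<rng[1][0] and rng[0][1]<cc[1]<rng[1][1]): continue
            w=px2w(c,u,z)[:,:2]
            (x,y),(a,b),t=cv2.minAreaRect((w*1000).astype(np.float32))
            if a<b: t+=90; a,b=b,a
            out.append((cc.round(1),round(x),round(y),round(a),round(b),round((t+90)%180-90,1)))
    return out
def ang(v): return np.degrees(np.arctan2(v[1],v[0]))
E
python3 - <<'E'
from h import *
c=cap('top')
for b in boxes(c): print('box',b)
for b in boxes(c,0.05,((0,0),(560,420))): print('w',b)
im=c['img']; hsv=cv2.cvtColor(im,cv2.COLOR_RGB2HSV)
m=cv2.inRange(hsv,(45,80,30),(85,255,255)); m=cv2.morphologyEx(m,cv2.MORPH_CLOSE,np.ones((7,7)))
for k in cv2.findContours(m,0,1)[0]:
    if cv2.contourArea(k)>150:
        u=k.reshape(-1,2); w=px2w(c,u,0.010)[:,:2]; print('green',u.mean(0).round(),cv2.minAreaRect((w*1000).astype(np.float32)))
m=cv2.inRange(hsv,(105,150,60),(125,255,255))
for k in cv2.findContours(m,0,1)[0]:
    if cv2.contourArea(k)>80:
        u=k.reshape(-1,2); print('blue',u.mean(0).round(),cv2.minAreaRect((px2w(c,u,.078)[:,:2]*1000).astype(np.float32)))
s=cap('side')
a=cv2.resize(c['img'][140:300,80:350],None,fx=2.9,fy=2.9,interpolation=cv2.INTER_CUBIC)
cv2.imwrite('pics/zt.png',a[:,:,::-1])
b=cv2.resize(s['img'][90:250,190:380],None,fx=3.6,fy=3.6,interpolation=cv2.INTER_CUBIC)
cv2.imwrite('pics/zs.png',b[:,:,::-1])
E
```

```text
box (array([366. , 249.1]), 384, -277, 55, 41, 8.9)
box (array([415.6, 213.6]), 480, -423, 56, 40, 21.6)
box (array([369.3, 182.8]), 571, -297, 57, 40, 3.7)
w (array([124.7, 316.4]), 208, 385, 40, 32, -30.8)
w (array([157.4, 306.8]), 233, 295, 43, 38, -64.0)
w (array([406. , 289.5]), 270, -381, 30, 28, -3.2)
w (array([208.5, 259.5]), 361, 157, 27, 20, 56.4)
w (array([158.1, 252. ]), 383, 298, 40, 29, -69.6)
w (array([366. , 249.1]), 383, -276, 55, 41, 8.9)
w (array([170.7, 223.3]), 464, 264, 29, 28, 1.8)
w (array([239.8, 221. ]), 473, 72, 109, 34, -89.0)
w (array([415.6, 213.6]), 479, -422, 56, 40, 21.6)
w (array([369.3, 182.8]), 570, -296, 56, 40, 3.7)
w (array([308. , 176.8]), 596, -122, 108, 35, -89.0)
w (array([383.5,  95.7]), 834, -354, 56, 48, -76.7)
w (array([75.6, 13.8]), 1148, 609, 137, 23, -87.6)
w (array([547.6,   3.5]), 1159, -923, 98, 38, -86.8)
w (array([483.6,   3.5]), 1153, -710, 208, 30, -88.0)
w (array([423.5,   3.1]), 1150, -505, 192, 26, -89.1)
w (array([327.2,   2.9]), 1151, -200, 54, 22, 89.5)
w (array([282.8,   3.3]), 1151, -61, 207, 26, 88.8)
w (array([198.7, 
[... 460 characters left out ...]
.] ((282.1786804199219, -771.7948608398438), (111.58516693115234, 102.83045196533203), 9.564168930053711)
blue [240. 208.] ((498.1305847167969, 71.61993408203125), (183.54486083984375, 16.640308380126953), 89.06396484375)
blue [307. 163.] ((620.9559326171875, -120.40855407714844), (9.96444034576416, 181.43992614746094), 1.4838250875473022)
blue [301.  96.] ((823.2039794921875, -107.29754638671875), (88.54373931884766, 119.53385925292969), 1.9230977296829224)
blue [102.  19.] ((1101.5384521484375, 501.0144348144531), (87.99476623535156, 17.13260841369629), 34.72117614746094)
blue [167.  29.] ((1048.0499267578125, 295.8598327636719), (199.11691284179688, 129.3683624267578), 11.013242721557617)
```

View pics/zt.png

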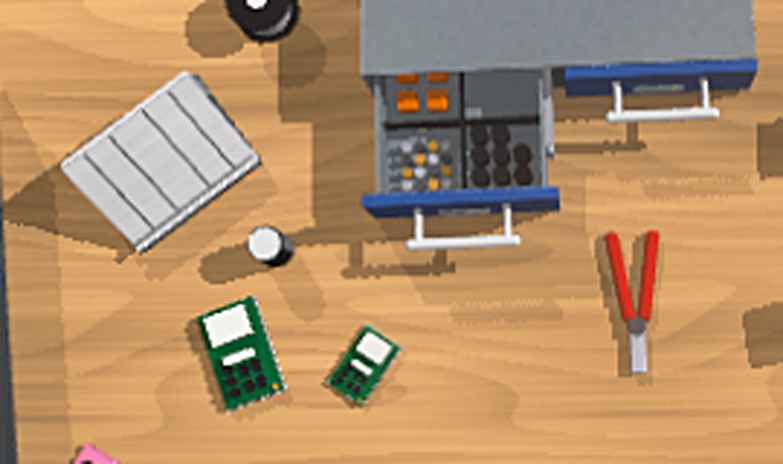

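View pics/zs.png

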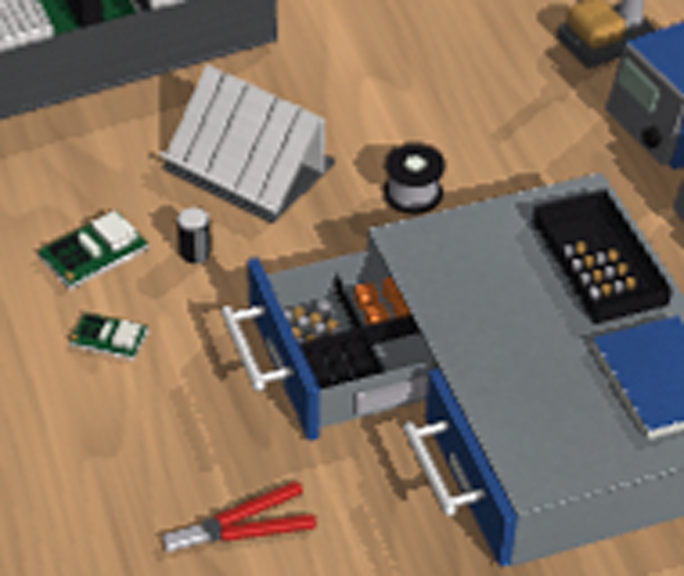

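The zoomed top view shows the stand's lip edge at about (140,250)–(260,160), facing the lower right, and its top edge at (62,165)–(185,75). Cap_1 is in front of the lip. The side zoom shows the same corners at (163,153)/(275,217) and (210,67)/(325,122). Next I'll get handle, cabinet and stand positions.

```bash
cat >> h.py <<'E'
def ray(c,uv):
    a=px2w(c,[uv],0)[0]; e=np.array(c['eye']); return e,(a-e)/np.linalg.norm(a-e)
def tri(c1,u1,c2,u2):
    (a,d),(b,f)=ray(c1,u1),ray(c2,u2)
    s=np.linalg.lstsq(np.c_[d,-f],b-a,rcond=None)[0]; p,q=a+s[0]*d,b+s[1]*f
    return (p+q)/2,np.linalg.norm(p-q)
def Rz(yaw,tilt=0):
    "tool down, tool y at angle yaw (deg) from world x; tilt: turned about tool y"
    y=np.array([np.cos(np.radians(yaw)),np.sin(np.radians(yaw)),0]); z=np.array([0,0,-1.])
    M=np.c_[np.cross(y,z),y,z]
    return M@R.from_rotvec([0,np.radians(tilt),0]).as_matrix()
def plan(*tg):
    s=ctrl.read_state(); p=s['tcp_pos']; M=R.from_quat(s['eef_rot']).as_matrix()
    for P,T in tg:
        print('lin',(M.T@(np.array(P)-p)).round(4).tolist(),'rot',R.from_matrix(M.T@T).as_rotvec().round(3).tolist())
E
python3 - <<'E'
from h import *
t=cap('top');s=cap('side')
f=lambda u:(u[0]/2.9+80-.3,u[1]/2.9+140-.3)
g=lambda u:(u[0]/3.6+190-.3,u[1]/3.6+90-.3)
N={'topL':((62,165),(210,67)),'topR':((185,75),(325,122)),'lipL':((140,252),(163,153)),'lipR':((260,160),(275,217)),
'hLl':((410,245),(226,310)),'hLr':((518,240),(258,387)),'hRl':((608,118),(409,427)),'hRr':((718,113),(453,509)),
'frLl':((362,203),(252,262)),'frLr':((558,196),(315,432))}
for k,(a,b) in N.items():
    p,e=tri(t,f(a),s,g(b)); print(k,(p*1000).round(1),round(e*1000,1))
# handles via mask at z .056
hsv=cv2.cvtColor(t['img'],cv2.COLOR_RGB2HSV); m=((hsv[:,:,1]<45)&(hsv[:,:,2]>185))
for (x0,x1,y0,y1) in((215,265,217,230),(285,335,173,185)):
    v,u=np.nonzero(m[y0:y1,x0:x1]); v=v+y0;u=u+x0
    # per column lowest run = bar
    P=np.array([(c,v[u==c].max()-1) for c in np.unique(u)]);w=px2w(t,P,0.058)*1000
    k=np.polyfit(w[:,1],w[:,0],1); print('bar y',w[:,1].min().round(),w[:,1].max().round(),'x mean',np.median(w[:,0]).round(1),'slope',k[0].round(3))
# roof front edge
gr=cv2.cvtColor(t['img'],cv2.COLOR_RGB2GRAY)
for u in(212,225,245,260): 
    d=np.diff(gr[150:172,u].astype(int)); i=np.abs(d).argmax(); print(u,150+i,(px2w(t,[(u,150.5+i)],.08)[0]*1000).round())
E
```

```text
topL [535.7 457.4  78.8] 1.8
topR [628.3 342.9  70. ] 4.2
lipL [460.3 395.1  26.3] 3.7
lipR [554.4 282.5   6.8] 1.8
hLl [457.1 121.8  57.1] 0.3
hLr [460.   18.9  54.6] 1.6
hRl [579.6 -69.4  53.1] 0.7
hRr [ 582.3 -175.8   59.8] 2.7
frLl [496.7 166.3  68.8] 0.3
frLr [507.1 -18.6  14.4] 5.8
bar y 17.0 125.0 x mean 460.1 slope -0.029
bar y -175.0 -71.0 x mean 581.9 slope -0.023
212 165 [619. 146.  80.]
225 164 [621. 109.  80.]
245 163 [623.  53.  80.]
260 163 [622.  12.  80.]
```

```bash
python3 - <<'E'
from h import *
t=cap('top');s=cap('side')
f=lambda u:(u[0]/2.9+80-.3,u[1]/2.9+140-.3)
g=lambda u:(u[0]/3.6+190-.3,u[1]/3.6+90-.3)
for nm,c,tr,q in(('top',t,f,[(62,165),(185,75),(140,252),(260,160)]),('side',s,g,[(210,67),(325,122),(163,153),(275,217)])):
    P=px2w(c,[tr(x) for x in q],[.088,.088,.026,.026])*1000
    d=P[0]-P[1];d2=P[2]-P[3]; print(nm,P.round().tolist(),'yaw',ang(d)-90,ang(d2)-90)
    y=np.radians((ang(d)+ang(d2))/2-90); x=np.array([np.cos(y),np.sin(y),0])
    print('seat from top',(P[:2].mean(0)-40.7*x).round(1),'from lip',(P[2:].mean(0)+46.1*x).round(1),len(d),np.linalg.norm(d),np.linalg.norm(d2))
T=Rz(91.5)
plan(((.43,.070,.2),T),((.43,.070,.047),T),((.53,.072,.047),T),((.57,.073,.047),T))
E
```

```text
top [[535.0, 453.0, 88.0], [621.0, 337.0, 88.0], [459.0, 395.0, 26.0], [549.0, 277.0, 26.0]] yaw 36.50741433408072 37.602075554462274
seat from top [545.3 370.6  88. ] from lip [540.7 364.1  26. ] 3 144.95075502954592 148.8243741539751
side [[532.0, 446.0, 88.0], [624.0, 324.0, 88.0], [462.0, 395.0, 26.0], [550.0, 264.0, 26.0]] yaw 36.79874509271782 33.57448629301018
seat from top [544.8 361.6  88. ] from lip [543.7 356.   26. ] 3 153.35526185198168 158.21217454013737
lin [-0.3716, -0.3226, 0.0313] rot [-0.0, -0.0, -0.414]
lin [-0.3716, -0.3225, 0.1843] rot [-0.0, -0.0, -0.414]
lin [-0.4634, -0.2829, 0.1843] rot [-0.0, -0.0, -0.414]
lin [-0.5001, -0.2668, 0.1843] rot [-0.0, -0.0, -0.414]
```

>>> apply_moves(linear=[[-0.045,-0.04,0],[-0.09,-0.08,0],[-0.14,-0.12,0],[-0.18,-0.16,0],[-0.23,-0.2,0.0],[-0.28,-0.24,0.01],[-0.33,-0.29,0.02],[-0.372,-0.323,0.031]], rot=[[0,0,0],[0,0,-0.1],[0,0,-0.2],[0,0,-0.3],[0,0,-0.414],[0,0,-0.414],[0,0,-0.414],[0,0,-0.414]], gripper=0)

```text
t: 1.4
tcp_pos: [0.4286, 0.0715, 0.2013]
eef_rot: [-0.013, 1.0, -0.0, 0.001]
ft_force: [1.2, 1.0, 0.7]
opening: -0.0001
grasp_force: 0.0
```

```bash
python3 - <<'E'
from h import *
s=ctrl.read_state(); print(s['tcp_pos'],s['joint_pos'].round(2),s['ft_force'].round(2),s['opening'])
T=Rz(91.5)
plan(((.43,.070,.2),T),((.43,.070,.047),T),((.53,.072,.047),T),((.57,.073,.047),T))
E
```

```text
[0.42863613 0.07147828 0.20134174] [-0.11  0.21  1.65  0.    1.29 -1.71] [1.18 1.05 0.65] -9.599239592616457e-05
lin [-0.0013, -0.0015, 0.0013] rot [-0.0, 0.001, -0.0]
lin [-0.0011, -0.0015, 0.1543] rot [-0.0, 0.001, -0.0]
lin [-0.1011, -0.0021, 0.1545] rot [-0.0, 0.001, -0.0]
lin [-0.1412, -0.0021, 0.1545] rot [-0.0, 0.001, -0.0]
```

>>> apply_moves(linear=[[0,0,0.06],[0,0,0.12],[0,0,0.154],[0,0,0.154],[-0.03,0,0.154],[-0.06,-0.001,0.154],[-0.085,-0.001,0.154],[-0.11,-0.002,0.154]], rot=[[0,0,0],[0,0,0],[0,0,0],[0,0,0],[0,0,0],[0,0,0],[0,0,0],[0,0,0]])

```text
t: 2.4
tcp_pos: [0.5388, 0.0748, 0.0491]
eef_rot: [-0.013, 1.0, 0.0, 0.0]
ft_force: [-2.0, 1.1, -0.3]
opening: -0.0003
grasp_force: 1.2
```

>>> apply_moves(linear=[[-0.007,0,0],[-0.014,0,0],[-0.018,0,0],[-0.022,0,0]], rot=[[0,0,0],[0,0,0],[0,0,0],[0,0,0]])

```text
t: 2.9
tcp_pos: [0.559, 0.075, 0.0474]
eef_rot: [-0.013, 1.0, 0.0, -0.001]
ft_force: [-15.6, -0.6, 10.0]
opening: 0.0002
grasp_force: 7.8
```

>>> apply_moves(linear=[[0.04,0,0],[0.04,0,-0.05],[0.04,0,-0.1],[0.04,0.05,-0.12],[0.04,0.11,-0.12],[0.04,0.17,-0.12],[0.04,0.2,-0.12],[0.04,0.2,-0.12]], rot=[[0,0,0],[0,0,0],[0,0,0],[0,0,0],[0,0,0],[0,0,0],[0,0,0],[0,0,0]])

```text
t: 3.9
tcp_pos: [0.5143, 0.2756, 0.167]
eef_rot: [-0.015, 1.0, 0.0, 0.0]
ft_force: [-0.2, -0.6, 0.1]
opening: 0.0001
grasp_force: 0.0
```

```bash
python3 - <<'E'
from h import *
t=cap('top','t1.png'); s=ctrl.read_state(); print(s['tcp_pos'])
B=boxes(t,rng=((300,140),(480,300)))
for b in B: print(b)
hsv=cv2.cvtColor(t['img'],cv2.COLOR_RGB2HSV)
m=cv2.inRange(hsv,(105,150,60),(125,255,255))
for k in cv2.findContours(m,0,1)[0]:
    if cv2.contourArea(k)>80:
        u=k.reshape(-1,2)
        if 180<u[:,0].mean()<350: print('blue',u.mean(0).round(),cv2.minAreaRect((px2w(t,u,.078)[:,:2]*1000).astype(np.float32)))
T=Rz(91.5)
plan(*[((b[1]/1e3,b[2]/1e3,z),T) for b in B for z in (.06,.04)])
E
```

```text
[0.5145634  0.27423976 0.16704421]
(array([406. , 289.4]), 270, -383, 30, 28, -3.2)
(array([366. , 249.1]), 384, -277, 55, 41, 8.9)
(array([415.6, 213.6]), 480, -423, 56, 40, 21.6)
(array([369.3, 182.8]), 571, -297, 57, 40, 3.3)
(array([308. , 176.8]), 598, -122, 108, 35, -89.0)
blue [238. 167.] ((614.8417358398438, 74.66719055175781), (11.541186332702637, 181.55503845214844), 1.4475165605545044)
blue [307. 163.] ((621.081298828125, -120.4069595336914), (8.968223571777344, 181.41050720214844), 1.2475552558898926)
blue [301.  96.] ((823.2039794921875, -107.29754638671875), (88.54373931884766, 119.53385925292969), 1.9230977296829224)
lin [0.2627, -0.6502, 0.1073] rot [-0.0, -0.0, 0.002]
lin [0.2627, -0.6502, 0.1273] rot [-0.0, -0.0, 0.002]
lin [0.1458, -0.5474, 0.1072] rot [-0.0, -0.0, 0.002]
lin [0.1458, -0.5474, 0.1272] rot [-0.0, -0.0, 0.002]
lin [0.0539, -0.696, 0.1073] rot [-0.0, -0.0, 0.002]
lin [0.0539, -0.696, 0.1273] rot [-0.0, -0.0, 0.002]
lin [-0.0406, -0.5726, 0.1072] rot [-0.0, -0.0, 0.002]
lin [-0.0406, -0.5725, 0.1272] rot [-0.0, -0.0, 0.002]
lin [-0.0724, -0.3984, 0.1072] rot [-0.0, -0.0, 0.002]
lin [-0.0724, -0.3984, 0.1272] rot [-0.0, -0.0, 0.002]
```

View pics/t1.png

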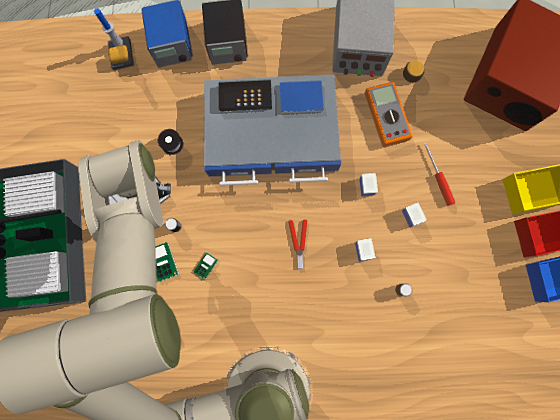

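The left drawer is shut, with its front in line with the right one at row 167. The arm is over the stand side because tool y points along world +y. The boxes are unmoved.

>>> apply_moves(linear=[[0,-0.06,0],[0,-0.12,0],[0,-0.18,0],[-0.01,-0.24,0],[-0.02,-0.3,0],[-0.03,-0.36,0],[-0.036,-0.42,0],[-0.041,-0.48,0]], rot=[[0,0,0],[0,0,0],[0,0,0],[0,0,0],[0,0,0],[0,0,0],[0,0,0],[0,0,0]])

```text
t: 4.95
tcp_pos: [0.5675, -0.2083, 0.1674]
eef_rot: [-0.012, 1.0, -0.0, 0.0]
ft_force: [0.4, 0.9, -0.2]
opening: 0.0005
grasp_force: 0.0
```

>>> apply_moves(linear=[[-0.007,-0.05,0],[-0.012,-0.093,0],[-0.012,-0.093,0.05],[-0.012,-0.093,0.09],[-0.012,-0.093,0.107],[-0.012,-0.093,0.107]], rot=[[0,0,0],[0,0,0],[0,0,0],[0,0,0],[0,0,0],[0,0,0]])

```text
t: 5.7
tcp_pos: [0.5823, -0.2981, 0.0601]
eef_rot: [-0.013, 1.0, 0.0, -0.0]
ft_force: [0.4, 1.0, 0.1]
opening: 0.0002
grasp_force: 0.0
```

```bash
python3 - <<'E'
from h import *
s=ctrl.read_state(); print(s['tcp_pos'],s['ft_force'].round(2))
c=cap('side')
a=cv2.resize(c['img'][200:340,220:390],None,fx=3.5,fy=3.5,interpolation=cv2.INTER_CUBIC)
cv2.imwrite('pics/zs2.png',a[:,:,::-1])
E
```

```text
[ 0.58231516 -0.29811093  0.060072  ] [0.36 1.03 0.07]
```

View pics/zs2.png

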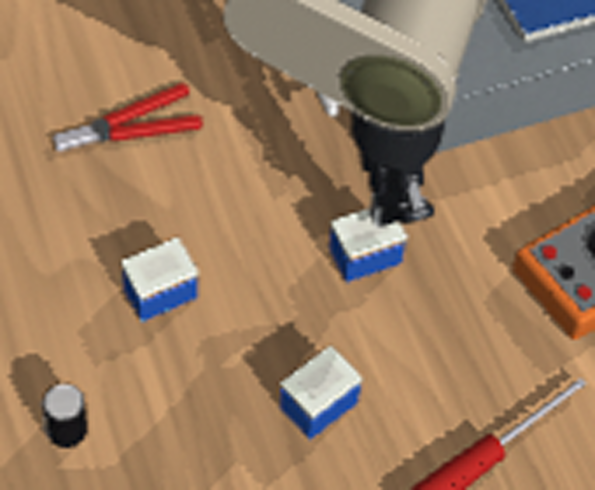

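The side zoom shows the shut fingers just above the lid at (370,235), slightly beyond its centre. I'll shift back 11 mm and press.

>>> apply_moves(linear=[[0.011,0,0],[0.011,0,0.008],[0.011,0,0.012],[0.011,0,0.016],[0.011,0,0.02],[0.011,0,0.022]], rot=[[0,0,0],[0,0,0],[0,0,0],[0,0,0],[0,0,0],[0,0,0]])

```text
t: 6.5
tcp_pos: [0.572, -0.298, 0.0399]
eef_rot: [-0.013, 1.0, -0.0, 0.0]
ft_force: [-8.4, 4.7, 24.1]
opening: 0.0003
grasp_force: 12.5
```

>>> apply_moves(linear=[[0,0,-0.035],[0.03,-0.04,-0.035],[0.06,-0.08,-0.035],[0.095,-0.123,-0.035],[0.095,-0.123,-0.035],[0.095,-0.123,-0.02],[0.095,-0.123,-0.01]], rot=[[0,0,0],[0,0,0],[0,0,0],[0,0,0],[0,0,0],[0,0,0],[0,0,0]])

```text
t: 7.38
tcp_pos: [0.4806, -0.4217, 0.0466]
eef_rot: [-0.014, 1.0, 0.001, -0.0]
ft_force: [0.2, 0.2, 0.4]
opening: 0.0
grasp_force: 0.0
```

>>> apply_moves(linear=[[0,0,0.004],[0,0,0.008],[0,0,0.01]], rot=[[0,0,0],[0,0,0],[0,0,0]])

```text
t: 7.75
tcp_pos: [0.4807, -0.4221, 0.0399]
eef_rot: [-0.014, 1.0, 0.0, 0.0]
ft_force: [-5.6, 10.7, 25.8]
opening: 0.0001
grasp_force: 12.9
```

>>> apply_moves(linear=[[0,0,-0.035],[0.03,0.05,-0.035],[0.06,0.1,-0.035],[0.093,0.147,-0.035],[0.093,0.147,-0.035],[0.093,0.147,-0.02],[0.093,0.147,-0.01]], rot=[[0,0,0],[0,0,0],[0,0,0],[0,0,0],[0,0,0],[0,0,0],[0,0,0]])

```text
t: 8.62
tcp_pos: [0.384, -0.2795, 0.0478]
eef_rot: [-0.013, 1.0, -0.0, 0.0]
ft_force: [0.9, 0.0, -0.4]
opening: -0.0002
grasp_force: 0.0
```

>>> apply_moves(linear=[[0,0,0.004],[0,0,0.008],[0,0,0.01]], rot=[[0,0,0],[0,0,0],[0,0,0]])

```text
t: 9.0
tcp_pos: [0.3838, -0.2794, 0.0397]
eef_rot: [-0.013, 1.0, -0.001, 0.001]
ft_force: [-5.8, 6.6, 38.6]
opening: -0.0
grasp_force: 19.1
```

```bash
python3 - <<'E'
from h import *
s=ctrl.read_state(); print(s['tcp_pos'],s['ft_force'].round(2))
T=Rz(1.5)
plan(((.579,-.122,.19),T),((.579,-.122,.05),T))
E
```

```text
[ 0.38375453 -0.27937513  0.03969572] [-5.8   6.59 38.57]
lin [-0.1995, 0.1519, -0.1503] rot [-0.0, 0.002, 1.571]
lin [-0.1993, 0.1521, -0.0103] rot [-0.0, 0.002, 1.571]
```

>>> apply_moves(linear=[[0,0,-0.06],[0,0,-0.1],[-0.04,0.03,-0.15],[-0.08,0.06,-0.15],[-0.12,0.09,-0.15],[-0.16,0.12,-0.15],[-0.199,0.152,-0.15],[-0.199,0.152,-0.15]], rot=[[0,0,0.18],[0,0,0.36],[0,0,0.54],[0,0,0.72],[0,0,0.9],[0,0,1.08],[0,0,1.26],[0,0,1.44]], gripper=0.29, squeeze=40)

```text
t: 10.0
tcp_pos: [0.5801, -0.1193, 0.1876]
eef_rot: [0.65, 0.76, 0.0, 0.0]
ft_force: [-0.2, -0.2, -0.2]
opening: 0.0249
grasp_force: 0.0
```

>>> apply_moves(linear=[[0,0,0],[0,0,0]], rot=[[0,0,0.13],[0,0,0.13]])

```text
t: 10.25
tcp_pos: [0.5783, -0.1216, 0.188]
eef_rot: [0.697, 0.717, -0.0, -0.0]
ft_force: [-0.1, -0.6, -0.1]
opening: 0.0243
grasp_force: 0.0
```

```bash
python3 - <<'E'
from h import *
s=ctrl.read_state(); print(s['tcp_pos'],s['ft_force'].round(2),s['opening'],s['joint_pos'].round(2))
T=Rz(1.5)
plan(((.579,-.122,.19),T),((.579,-.122,.05),T),((.439,-.126,.05),T))
c=cap('top')
for b in boxes(c): print(b)
E
```

```text
[ 0.57832116 -0.12159029  0.18803061] [-0.08 -0.59 -0.12] 0.024324122776065462 [-0.41  0.48  1.25 -0.    1.4  -0.44]
lin [-0.0004, 0.0007, -0.002] rot [-0.0, -0.0, 0.002]
lin [-0.0004, 0.0007, 0.138] rot [-0.0, -0.0, 0.002]
lin [-0.0005, -0.1394, 0.1381] rot [-0.0, -0.0, 0.002]
(array([355., 249.]), 384, -247, 55, 39, 8.8)
(array([415.1, 214. ]), 479, -421, 56, 39, 23.0)
(array([368.9, 183.2]), 569, -295, 56, 40, 2.9)
```

>>> apply_moves(linear=[[0,0,0.06],[0,0,0.09],[0,0,0.11],[0,0,0.13],[0,0,0.147]], rot=[[0,0,0],[0,0,0],[0,0,0],[0,0,0],[0,0,0]])

```text
t: 10.92
tcp_pos: [0.5781, -0.1219, 0.0405]
eef_rot: [0.697, 0.717, -0.0, -0.0]
ft_force: [0.1, 0.6, -0.1]
opening: 0.0251
grasp_force: 0.0
```

>>> apply_moves(linear=[[0,0,0],[0,0,0],[0,0,0],[0,-0.005,0],[0,-0.02,0]], rot=[[0,0,0],[0,0,0],[0,0,0],[0,0,0],[0,0,0]], gripper=0)

```text
t: 11.55
tcp_pos: [0.5574, -0.1221, 0.0402]
eef_rot: [0.697, 0.717, -0.0, -0.001]
ft_force: [2.1, -3.6, -27.0]
opening: 0.0094
grasp_force: 39.0
```

>>> apply_moves(linear=[[0,-0.015,-0.001],[0,-0.035,-0.001],[0,-0.055,-0.001],[0,-0.075,-0.001],[0,-0.095,-0.001],[0,-0.115,-0.001],[0,-0.127,-0.001],[0,-0.13,-0.001]], rot=[[0,0,0],[0,0,0],[0,0,0],[0,0,0],[0,0,0],[0,0,0],[0,0,0],[0,0,0]])

```text
t: 12.55
tcp_pos: [0.426, -0.1256, 0.0404]
eef_rot: [0.698, 0.717, -0.001, -0.002]
ft_force: [4.0, -8.4, -52.8]
opening: 0.0094
grasp_force: 38.4
```

>>> apply_moves(linear=[[0,-0.002,0],[0,-0.002,-0.04],[0,-0.002,-0.09],[0,-0.002,-0.14]], rot=[[0,0,0],[0,0,0],[0,0,0],[0,0,0]], gripper=0.29)

```text
t: 13.05
tcp_pos: [0.4267, -0.1258, 0.1862]
eef_rot: [0.697, 0.717, 0.001, 0.003]
ft_force: [-0.1, -0.3, 0.4]
opening: 0.025
grasp_force: 0.0
```

```bash
python3 - <<'E'
from h import *
s=ctrl.read_state(); print(s['tcp_pos'],s['ft_force'].round(2),s['opening'])
t=cap('top','t2.png')
for b in boxes(t): print(b)
hsv=cv2.cvtColor(t['img'],cv2.COLOR_RGB2HSV)
m=cv2.inRange(hsv,(105,150,60),(125,255,255))
for k in cv2.findContours(m,0,1)[0]:
    if cv2.contourArea(k)>40:
        u=k.reshape(-1,2)
        if 180<u[:,0].mean()<390: print('blue',u.mean(0).round(),cv2.minAreaRect((px2w(t,u,.078)[:,:2]*1000).astype(np.float32)))
E
```

```text
[ 0.42666338 -0.12579687  0.18619111] [-0.07 -0.31  0.39] 0.025027638744805222
(array([355.1, 249.1]), 384, -247, 55, 39, 8.8)
(array([415.1, 214. ]), 479, -421, 56, 39, 23.0)
(array([368.9, 183.2]), 569, -295, 56, 40, 2.9)
blue [238. 167.] ((614.9453735351562, 74.66889953613281), (11.668597221374512, 181.54547119140625), 1.3886851072311401)
blue [301.  96.] ((823.2039794921875, -107.29754638671875), (88.54373931884766, 119.53385925292969), 1.9230977296829224)
```

View pics/t2.png

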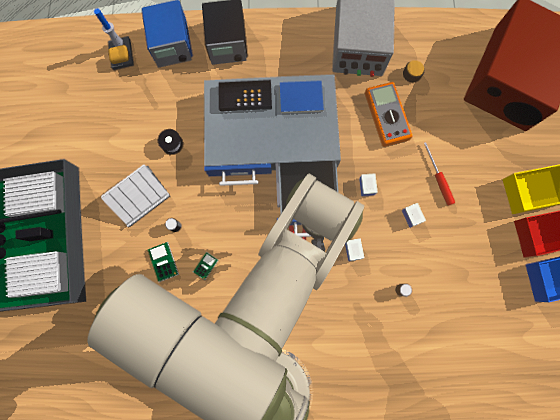

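The right drawer is out over its black mat at (305,180), and the left one is shut. Box 1 has been knocked to (355,249), clear of the drawer. Now I'll plan the first grasp.

```bash
cat >> h.py <<'E'
F=np.array([.5915,-.1215])
def dr(u,v,z): # drawer coords (m) -> world
    a=np.radians(1.5); return (F[0]+u*np.cos(a)-v*np.sin(a),F[1]+u*np.sin(a)+v*np.cos(a),z)
def grab(x,y,th,up=.15): plan(((x,y,up),Rz(th-90)),((x,y,.010),Rz(th-90)))
E
python3 - <<'E'
from h import *
grab(.569,-.295,2.9)
E
```

```text
lin [-0.1715, 0.1349, 0.0453] rot [0.017, -0.004, 1.548]
lin [-0.1703, 0.1331, 0.1853] rot [0.017, -0.004, 1.548]
```

>>> apply_moves(linear=[[-0.02,0.02,0],[-0.05,0.04,0],[-0.08,0.06,0],[-0.11,0.09,0],[-0.14,0.115,0.01],[-0.17,0.137,0.02],[-0.17,0.137,0.036],[-0.17,0.137,0.036]], rot=[[0,0,0.18],[0,0,0.36],[0,0,0.54],[0,0,0.72],[0,0,0.9],[0,0,1.08],[0,0,1.26],[0,0,1.44]], gripper=0.8)

```text
t: 14.1
tcp_pos: [0.568, -0.2922, 0.147]
eef_rot: [0.997, 0.076, 0.001, 0.0]
ft_force: [0.1, 0.7, 0.1]
opening: 0.0682
grasp_force: 0.0
```

>>> apply_moves(linear=[[0,0,0],[0,0,0],[0,0,0]], rot=[[0,0,0.108],[0,0,0.108],[0,0,0.108]])

```text
t: 14.48
tcp_pos: [0.568, -0.292, 0.1474]
eef_rot: [1.0, 0.026, 0.001, 0.001]
ft_force: [0.1, 0.3, -0.6]
opening: 0.0683
grasp_force: 0.0
```

```bash
python3 - <<'E'
from h import *
s=ctrl.read_state(); print(s['tcp_pos'],s['ft_force'].round(2),s['opening'],s['joint_pos'].round(2))
grab(.569,-.295,2.9)
E
```

```text
[ 0.56804684 -0.29204878  0.14742541] [ 0.09  0.33 -0.55] 0.06834731163193082 [-0.66  0.6   1.17  0.    1.37  0.86]
lin [0.0008, 0.003, -0.0026] rot [0.001, -0.002, 0.002]
lin [0.0006, 0.0028, 0.1374] rot [0.001, -0.002, 0.002]
```

Descend, grip, lift.

>>> apply_moves(linear=[[0.001,0.003,0.05],[0.001,0.003,0.09],[0.001,0.003,0.115],[0.001,0.003,0.13],[0.001,0.003,0.137]], rot=[[0,0,0],[0,0,0],[0,0,0],[0,0,0],[0,0,0]])

```text
t: 15.1
tcp_pos: [0.5691, -0.295, 0.0092]
eef_rot: [1.0, 0.025, 0.0, 0.0]
ft_force: [-0.5, -0.2, 0.8]
opening: 0.0683
grasp_force: 0.0
```

>>> apply_moves(linear=[[0,0,0],[0,0,0],[0,0,0],[0,0,0]], rot=[[0,0,0],[0,0,0],[0,0,0],[0,0,0]], gripper=0, squeeze=40)

```text
t: 15.6
tcp_pos: [0.5694, -0.2953, 0.0103]
eef_rot: [1.0, 0.025, 0.001, 0.001]
ft_force: [-0.5, -0.2, 5.9]
opening: 0.0393
grasp_force: 42.3
```

>>> apply_moves(linear=[[0,0,-0.02],[0,0,-0.06],[0,0,-0.11],[0,0,-0.13],[0,0,-0.13]], rot=[[0,0,0],[0,0,0],[0,0,0],[0,0,0],[0,0,0]])

```text
t: 16.23
tcp_pos: [0.5693, -0.2951, 0.1405]
eef_rot: [1.0, 0.025, 0.001, 0.001]
ft_force: [-0.0, -0.7, -1.7]
opening: 0.0396
grasp_force: 41.5
```

```bash
python3 - <<'E'
from h import *
s=ctrl.read_state(); print(s['tcp_pos'],s['ft_force'].round(2),s['opening'],s['grasp_force'])
T=Rz(-88.5)
plan(*[(dr(-.002,0,z),T) for z in(.14,.03,.0245)])
c=cap('side'); cv2.imwrite('pics/g1.png',cv2.resize(c['img'][120:320,240:440],None,fx=2.5,fy=2.5)[:,:,::-1])
E
```

```text
[ 0.56926485 -0.29510139  0.14047266] [-0.01 -0.72 -1.69] 0.03960997956124866 41.546781957149506
lin [0.0289, -0.1723, 0.0002] rot [0.002, -0.002, 0.024]
lin [0.0286, -0.1725, 0.1102] rot [0.002, -0.002, 0.024]
lin [0.0286, -0.1725, 0.1157] rot [0.002, -0.002, 0.024]
```

View pics/g1.png

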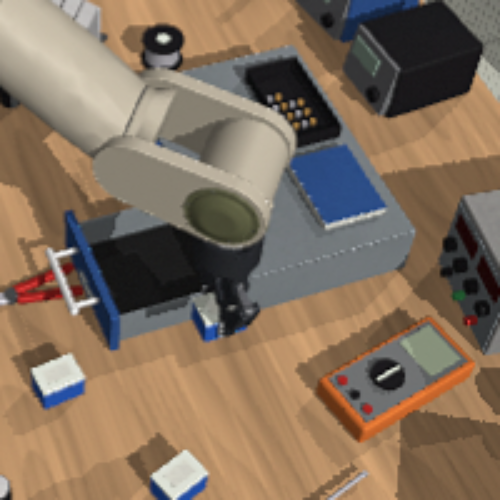

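The side zoom shows the box held in the fingers at (210,320), with the open drawer and black mat alongside. Next it goes to the rear-middle slot.

>>> apply_moves(linear=[[0.005,-0.03,0],[0.01,-0.07,0],[0.018,-0.11,0],[0.024,-0.15,0],[0.029,-0.172,0],[0.029,-0.172,0.02],[0.029,-0.172,0.05],[0.029,-0.172,0.07]], rot=[[0,0,0.024],[0,0,0.024],[0,0,0.024],[0,0,0.024],[0,0,0.024],[0,0,0.024],[0,0,0.024],[0,0,0.024]])

```text
t: 17.27
tcp_pos: [0.5887, -0.1219, 0.0669]
eef_rot: [1.0, 0.013, -0.001, -0.0]
ft_force: [0.5, -0.5, -0.6]
opening: 0.0395
grasp_force: 41.5
```

>>> apply_moves(linear=[[0,0,0.02],[0,0,0.035],[0,0,0.042],[0,0,0.046],[0,0,0.046]], rot=[[0,0,0],[0,0,0],[0,0,0],[0,0,0],[0,0,0]])

```text
t: 17.9
tcp_pos: [0.5895, -0.1218, 0.0234]
eef_rot: [1.0, 0.013, 0.0, 0.0]
ft_force: [-0.2, 0.3, -0.8]
opening: 0.0395
grasp_force: 45.7
```

>>> apply_moves(linear=[[0,0,0.001],[0,0,0.002],[0,0,0.002]], rot=[[0,0,0],[0,0,0],[0,0,0]])

```text
t: 18.27
tcp_pos: [0.5899, -0.1218, 0.0223]
eef_rot: [1.0, 0.013, 0.001, 0.0]
ft_force: [-1.4, 1.8, 6.3]
opening: 0.0396
grasp_force: 46.5
```

>>> apply_moves(linear=[[0,0,0],[0,0,0],[0,0,-0.03],[0,0,-0.08],[0,0,-0.12],[0,0,-0.12]], rot=[[0,0,0],[0,0,0],[0,0,0],[0,0,0],[0,0,0],[0,0,0]], gripper=0.56)

```text
t: 19.02
tcp_pos: [0.5905, -0.1222, 0.1443]
eef_rot: [1.0, 0.013, 0.003, 0.001]
ft_force: [0.2, 0.0, -0.8]
opening: 0.0481
grasp_force: 0.0
```

```bash
python3 - <<'E'
from h import *
s=ctrl.read_state(); print(s['tcp_pos'],s['ft_force'].round(2),s['opening'],s['joint_pos'].round(2))
t=cap('top')
B=boxes(t)
for b in B: print(b)
b=[b for b in B if b[2]<-350][0]
grab(b[1]/1e3,b[2]/1e3,b[5])
E
```

```text
[ 0.59053578 -0.1221632   0.1443484 ] [ 0.24  0.01 -0.79] 0.048085446939247864 [-0.4   0.54  1.29 -0.    1.31  1.14]
(array([355., 249.]), 384, -247, 55, 39, 8.8)
(array([415.1, 214. ]), 479, -421, 56, 39, 23.0)
lin [-0.1183, 0.2962, -0.0078] rot [0.001, -0.002, -0.376]
lin [-0.1186, 0.2961, 0.1322] rot [0.001, -0.002, -0.376]
```

>>> apply_moves(linear=[[-0.02,0.05,0],[-0.04,0.1,0],[-0.06,0.15,0],[-0.08,0.2,0],[-0.1,0.25,0],[-0.118,0.296,0],[-0.118,0.296,0.03],[-0.118,0.296,0.06]], rot=[[0,0,0],[0,0,-0.1],[0,0,-0.2],[0,0,-0.3],[0,0,-0.365],[0,0,-0.365],[0,0,-0.365],[0,0,-0.365]], gripper=0.8)

```text
t: 20.08
tcp_pos: [0.4781, -0.4208, 0.0787]
eef_rot: [0.981, 0.194, -0.001, -0.001]
ft_force: [-0.5, 0.2, -0.1]
opening: 0.0682
grasp_force: 0.0
```

```bash
python3 - <<'E'
from h import *
s=ctrl.read_state(); print(s['tcp_pos'])
grab(.4795,-.422,22.2)
E
```

```text
[ 0.47808567 -0.42082251  0.07869102]
lin [0.0008, 0.0015, -0.0713] rot [-0.002, 0.001, 0.002]
lin [0.0009, 0.0018, 0.0687] rot [-0.002, 0.001, 0.002]
```

>>> apply_moves(linear=[[0.001,0.002,0.025],[0.001,0.002,0.045],[0.001,0.002,0.06],[0.001,0.002,0.069],[0.001,0.002,0.069]], rot=[[0,0,0],[0,0,0],[0,0,0],[0,0,0],[0,0,0]])

```text
t: 20.7
tcp_pos: [0.4805, -0.4219, 0.0116]
eef_rot: [0.981, 0.194, -0.0, -0.0]
ft_force: [-0.3, 0.1, -0.7]
opening: 0.0685
grasp_force: 0.0
```

>>> apply_moves(linear=[[0,0,0],[0,0,0],[0,0,0],[0,0,0]], rot=[[0,0,0],[0,0,0],[0,0,0],[0,0,0]], gripper=0, squeeze=40)

```text
t: 21.2
tcp_pos: [0.481, -0.4225, 0.0131]
eef_rot: [0.981, 0.194, 0.0, 0.001]
ft_force: [-0.0, -0.3, 6.6]
opening: 0.0392
grasp_force: 41.4
```

>>> apply_moves(linear=[[0,0,-0.02],[0,0,-0.06],[0,0,-0.11],[0,0,-0.13],[0,0,-0.13]], rot=[[0,0,0],[0,0,0.1],[0,0,0.2],[0,0,0.3],[0,0,0.36]])

```text
t: 21.82
tcp_pos: [0.481, -0.4225, 0.1441]
eef_rot: [1.0, 0.014, 0.001, 0.001]
ft_force: [-0.6, 0.8, -1.4]
opening: 0.0393
grasp_force: 40.6
```

```bash
python3 - <<'E'
from h import *
s=ctrl.read_state(); print(s['tcp_pos'],s['ft_force'].round(2),s['opening'],s['grasp_force'])
T=Rz(-88.5)
plan(*[(dr(-.075,-.034,z),T) for z in(.14,.03,.0225)])
E
```

```text
[ 0.48101994 -0.42246186  0.1441037 ] [-0.55  0.84 -1.36] 0.039295593092018404 40.59233397245407
lin [0.0439, -0.2639, 0.0035] rot [0.003, -0.002, 0.002]
lin [0.0437, -0.2642, 0.1135] rot [0.003, -0.002, 0.002]
lin [0.0437, -0.2642, 0.121] rot [0.003, -0.002, 0.002]
```

>>> apply_moves(linear=[[0.01,-0.05,0],[0.018,-0.11,0],[0.026,-0.16,0],[0.034,-0.22,0],[0.044,-0.264,0],[0.044,-0.264,0.01],[0.044,-0.264,0.04],[0.044,-0.264,0.07]], rot=[[0,0,0],[0,0,0],[0,0,0],[0,0,0],[0,0,0],[0,0,0],[0,0,0],[0,0,0]])

```text
t: 22.82
tcp_pos: [0.5163, -0.1576, 0.0711]
eef_rot: [1.0, 0.015, -0.0, 0.0]
ft_force: [0.3, 0.5, -1.5]
opening: 0.0392
grasp_force: 40.8
```

>>> apply_moves(linear=[[0,0,0.02],[0,0,0.034],[0,0,0.042],[0,0,0.045],[0,0,0.047]], rot=[[0,0,0],[0,0,0],[0,0,0],[0,0,0],[0,0,0]])

```text
t: 23.45
tcp_pos: [0.5168, -0.1571, 0.0255]
eef_rot: [1.0, 0.015, 0.0, 0.0]
ft_force: [0.5, 0.6, -0.5]
opening: 0.0396
grasp_force: 40.8
```

>>> apply_moves(linear=[[0,0,0.001],[0,0,0.001]], rot=[[0,0,0],[0,0,0]])

```text
t: 23.7
tcp_pos: [0.517, -0.157, 0.0251]
eef_rot: [1.0, 0.015, 0.001, 0.0]
ft_force: [-0.0, -0.7, 5.6]
opening: 0.0391
grasp_force: 41.5
```

>>> apply_moves(linear=[[0,0,0],[0,0,0],[0,0,-0.03],[0,0,-0.08],[0,0,-0.12],[0,0,-0.12]], rot=[[0,0,0],[0,0,0],[0,0,0],[0,0,0],[0,0,0],[0,0,0]], gripper=0.55)

```text
t: 24.45
tcp_pos: [0.5177, -0.1574, 0.147]
eef_rot: [1.0, 0.015, 0.003, 0.002]
ft_force: [0.1, 0.3, -0.6]
opening: 0.0469
grasp_force: 0.0
```

```bash
python3 - <<'E'
from h import *
s=ctrl.read_state(); print(s['tcp_pos'],s['ft_force'].round(2),s['opening'])
t=cap('top','t3.png')
B=boxes(t)
for b in B: print(b)
grab(.384,-.247,8.8)
E
```

```text
[ 0.5176547  -0.15743599  0.1469565 ] [ 0.1   0.25 -0.64] 0.046939787417300476
(array([355., 249.]), 384, -247, 55, 39, 8.4)
(array([354. , 192.4]), 546, -253, 206, 24, -28.6)
lin [-0.1355, 0.0859, -0.0052] rot [0.001, -0.002, -0.123]
lin [-0.1357, 0.0857, 0.1348] rot [0.001, -0.002, -0.123]
```

View pics/t3.png

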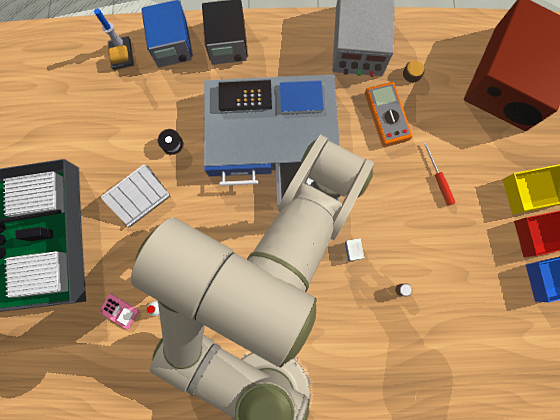

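The arm hides the drawer in this view; the last box is still at (355,249).

>>> apply_moves(linear=[[-0.03,0.02,0],[-0.07,0.045,0],[-0.1,0.065,0],[-0.136,0.086,0],[-0.136,0.086,0],[-0.136,0.086,0.03],[-0.136,0.086,0.06]], rot=[[0,0,-0.04],[0,0,-0.08],[0,0,-0.12],[0,0,-0.12],[0,0,-0.12],[0,0,-0.12],[0,0,-0.12]], gripper=0.8)

```text
t: 25.38
tcp_pos: [0.3835, -0.2464, 0.0827]
eef_rot: [0.997, 0.075, -0.0, -0.0]
ft_force: [0.4, -1.2, -0.1]
opening: 0.0682
grasp_force: 0.0
```

```bash
python3 - <<'E'
from h import *
s=ctrl.read_state(); print(s['tcp_pos'])
grab(.384,-.247,8.6)
E
```

```text
[ 0.38354939 -0.24644258  0.08273843]
lin [0.0003, 0.0006, -0.0673] rot [-0.001, 0.0, 0.001]
lin [0.0004, 0.0007, 0.0727] rot [-0.001, 0.0, 0.001]
```

>>> apply_moves(linear=[[0,0.001,0.025],[0,0.001,0.045],[0,0.001,0.06],[0,0.001,0.071],[0,0.001,0.071]], rot=[[0,0,0],[0,0,0],[0,0,0],[0,0,0],[0,0,0]])

```text
t: 26.0
tcp_pos: [0.3834, -0.2474, 0.0124]
eef_rot: [0.997, 0.076, -0.001, -0.001]
ft_force: [-0.0, -0.3, -0.5]
opening: 0.0686
grasp_force: 0.0
```

>>> apply_moves(linear=[[0,0,0],[0,0,0],[0,0,0],[0,0,0]], rot=[[0,0,0],[0,0,0],[0,0,0],[0,0,0]], gripper=0, squeeze=40)

```text
t: 26.5
tcp_pos: [0.3837, -0.2483, 0.0138]
eef_rot: [0.997, 0.075, 0.0, 0.0]
ft_force: [-0.3, 0.6, 5.2]
opening: 0.0389
grasp_force: 41.3
```

>>> apply_moves(linear=[[0,0,-0.02],[0,0,-0.06],[0,0,-0.11],[0,0,-0.13],[0,0,-0.13]], rot=[[0,0,0],[0,0,0.06],[0,0,0.12],[0,0,0.12],[0,0,0.12]])

```text
t: 27.12
tcp_pos: [0.3836, -0.2482, 0.1441]
eef_rot: [1.0, 0.015, 0.001, 0.001]
ft_force: [0.4, 0.2, -3.1]
opening: 0.0395
grasp_force: 41.1
```

```bash
python3 - <<'E'
from h import *
s=ctrl.read_state(); print(s['tcp_pos'],s['ft_force'].round(2),s['opening'],s['grasp_force'])
T=Rz(-88.5)
plan(*[(dr(-.075,.034,z),T) for z in(.14,.03,.0225)])
c=cap('side','s4.png')
E
```

```text
[ 0.38361044 -0.248234    0.14407155] [ 0.41  0.25 -3.11] 0.03953633605739868 41.11444115638733
lin [0.1369, -0.1546, 0.004] rot [0.002, -0.002, 0.005]
lin [0.1367, -0.1548, 0.114] rot [0.002, -0.002, 0.005]
lin [0.1367, -0.1549, 0.1215] rot [0.002, -0.002, 0.005]
```

View pics/s4.png

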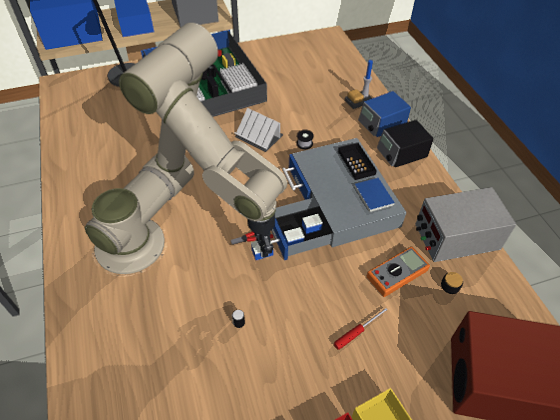

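The side view shows two boxes standing upright in the drawer, at (293,235) and (313,223), and the third in the grip at (262,250).

>>> apply_moves(linear=[[0.03,-0.03,0],[0.06,-0.06,0],[0.09,-0.1,0],[0.12,-0.13,0],[0.137,-0.155,0],[0.137,-0.155,0.01],[0.137,-0.155,0.04],[0.137,-0.155,0.07]], rot=[[0,0,0],[0,0,0],[0,0,0],[0,0,0],[0,0,0],[0,0,0],[0,0,0],[0,0,0]])

```text
t: 28.18
tcp_pos: [0.5144, -0.0892, 0.0709]
eef_rot: [1.0, 0.015, -0.001, -0.0]
ft_force: [0.2, -1.6, -1.5]
opening: 0.0394
grasp_force: 41.1
```

>>> apply_moves(linear=[[0,0,0.02],[0,0,0.034],[0,0,0.042],[0,0,0.045],[0,0,0.046]], rot=[[0,0,0],[0,0,0],[0,0,0],[0,0,0],[0,0,0]])

```text
t: 28.8
tcp_pos: [0.5158, -0.089, 0.0275]
eef_rot: [1.0, 0.015, 0.0, 0.0]
ft_force: [-0.1, 0.1, -1.9]
opening: 0.0393
grasp_force: 41.1
```

>>> apply_moves(linear=[[0,0,0.002],[0,0,0.002],[0,0,0.003]], rot=[[0,0,0],[0,0,0],[0,0,0]])

```text
t: 29.18
tcp_pos: [0.5165, -0.089, 0.0257]
eef_rot: [1.0, 0.015, 0.001, 0.0]
ft_force: [-0.6, 2.5, 19.5]
opening: 0.0395
grasp_force: 43.7
```

>>> apply_moves(linear=[[0,0,0],[0,0,0],[0,0,-0.03],[0,0,-0.08],[0.06,0,-0.13],[0.12,0,-0.14],[0.18,0,-0.14]], rot=[[0,0,0],[0,0,0],[0,0,0],[0,0,0],[0,0,0],[0,0,0],[0,0,0]], gripper=0.55)

```text
t: 30.05
tcp_pos: [0.6882, -0.0837, 0.1659]
eef_rot: [1.0, 0.015, 0.002, 0.001]
ft_force: [-0.1, -1.0, 0.7]
opening: 0.0472
grasp_force: 0.0
```

>>> apply_moves(linear=[[-0.06,0,0],[-0.12,0,0],[-0.18,-0.0,0],[-0.24,0.01,0],[-0.3,0.03,0],[-0.31,0.042,0],[-0.31,0.042,0],[-0.31,0.042,0]], rot=[[0,0,0],[0,0,0],[0,0,0],[0,0,0],[0,0,0],[0,0,0],[0,0,0],[0,0,0]], gripper=0)

```text
t: 31.05
tcp_pos: [0.3782, -0.135, 0.1638]
eef_rot: [1.0, 0.016, 0.0, -0.0]
ft_force: [-0.0, -0.2, -0.7]
opening: -0.0
grasp_force: 0.0
```

```bash
python3 - <<'E'
from h import *
s=ctrl.read_state(); print(s['tcp_pos'],s['joint_pos'].round(2))
c=cap('side'); t=cap('top')
a=cv2.resize(c['img'][190:270,250:350],None,fx=4.5,fy=4.5,interpolation=cv2.INTER_CUBIC)
b=cv2.resize(t['img'][150:230,260:350],None,fx=3.8,fy=4.5,interpolation=cv2.INTER_CUBIC)
cv2.imwrite('pics/d5.png',np.hstack([a,b])[:,:,::-1])
for z in boxes(t,.052,((270,150),(345,215))): print(z)
T=Rz(-88.5)
plan(((.395,-.127,.16),T),((.395,-.127,.047),T),((.56,-.122,.047),T))
E
```

```text
[ 0.37817946 -0.13497661  0.16376733] [-0.64  0.2   1.79  0.    1.16  0.9 ]
(array([296.4, 201.8]), 517, -89, 57, 39, -1.0)
(array([307.9, 176. ]), 593, -122, 55, 39, -0.9)
lin [0.017, -0.0072, 0.0036] rot [-0.0, 0.0, 0.006]
lin [0.0171, -0.0072, 0.1166] rot [-0.0, 0.0, 0.006]
lin [0.1821, -0.0069, 0.1166] rot [-0.0, 0.0, 0.006]
```

View pics/d5.png

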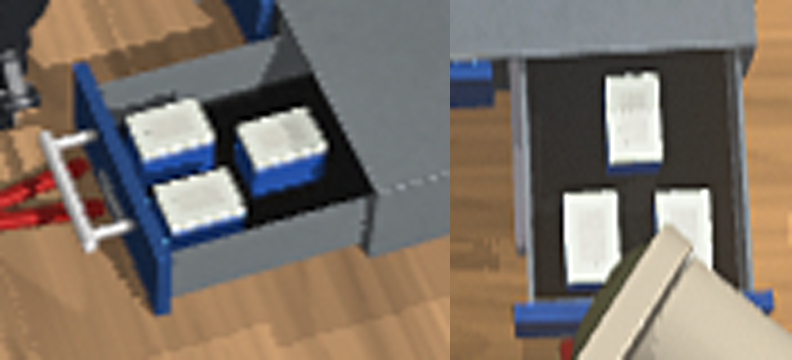

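Both views show the three boxes upright on the mat with their lids home. Now I'll push the drawer shut gently.

>>> apply_moves(linear=[[0.017,-0.007,0.05],[0.017,-0.007,0.09],[0.017,-0.007,0.116],[0.024,-0.007,0.116],[0.03,-0.007,0.116],[0.038,-0.007,0.116],[0.05,-0.007,0.116],[0.065,-0.007,0.116]], rot=[[0,0,0],[0,0,0],[0,0,0],[0,0,0],[0,0,0],[0,0,0],[0,0,0],[0,0,0]])

```text
t: 32.15
tcp_pos: [0.4433, -0.1262, 0.0484]
eef_rot: [1.0, 0.015, 0.0, 0.0]
ft_force: [-1.0, -0.8, 1.0]
opening: 0.0003
grasp_force: 0.9
```

>>> apply_moves(linear=[[0.015,0,0],[0.03,0,0],[0.045,0,0],[0.06,0,0],[0.075,0,0],[0.09,0,0],[0.1,0,0],[0.108,0,0]], rot=[[0,0,0],[0,0,0],[0,0,0],[0,0,0],[0,0,0],[0,0,0],[0,0,0],[0,0,0]])

```text
t: 33.15
tcp_pos: [0.5509, -0.1227, 0.0479]
eef_rot: [1.0, 0.015, 0.0, 0.0]
ft_force: [-2.5, -0.4, 1.4]
opening: 0.0001
grasp_force: 0.9
```

>>> apply_moves(linear=[[0.004,0,0],[0.008,0,0],[0.011,0,0],[0.014,0,0]], rot=[[0,0,0],[0,0,0],[0,0,0],[0,0,0]])

```text
t: 33.65
tcp_pos: [0.5643, -0.1224, 0.0478]
eef_rot: [1.0, 0.015, -0.0, -0.0]
ft_force: [-5.9, -0.0, 1.6]
opening: -0.0004
grasp_force: 3.4
```

>>> apply_moves(linear=[[0.002,0,0],[0.003,0,0],[0.003,0,0]], rot=[[0,0,0],[0,0,0],[0,0,0]])

```text
t: 34.02
tcp_pos: [0.5644, -0.1223, 0.0477]
eef_rot: [1.0, 0.016, -0.004, -0.0]
ft_force: [-14.8, -2.1, 8.1]
opening: 0.0001
grasp_force: 7.6
```

>>> apply_moves(linear=[[-0.03,0,0],[-0.04,0,-0.05],[-0.06,0.0,-0.1],[-0.08,-0.06,-0.12],[-0.1,-0.12,-0.12],[-0.12,-0.18,-0.12],[-0.14,-0.24,-0.12],[-0.16,-0.3,-0.12]], rot=[[0,0,0],[0,0,0],[0,0,0],[0,0,0],[0,0,0],[0,0,0],[0,0,0],[0,0,0]])

```text
t: 35.02
tcp_pos: [0.3998, 0.1681, 0.1681]
eef_rot: [1.0, 0.015, 0.001, -0.0]
ft_force: [1.1, -0.1, -0.9]
opening: 0.0002
grasp_force: 0.0
```

```bash
python3 - <<'E'
from h import *
s=ctrl.read_state(); print(s['tcp_pos'],s['joint_pos'].round(2))
t=cap('top')
hsv=cv2.cvtColor(t['img'],cv2.COLOR_RGB2HSV)
m=cv2.inRange(hsv,(105,150,60),(125,255,255))
for k in cv2.findContours(m,0,1)[0]:
    if cv2.contourArea(k)>40:
        u=k.reshape(-1,2)
        if 180<u[:,0].mean()<390: print('blue',u.mean(0).round(),cv2.minAreaRect((px2w(t,u,.078)[:,:2]*1000).astype(np.float32)))
m=cv2.inRange(hsv,(45,80,30),(85,255,255)); m=cv2.morphologyEx(m,cv2.MORPH_CLOSE,np.ones((7,7)))
for k in cv2.findContours(m,0,1)[0]:
    if cv2.contourArea(k)>150:
        u=k.reshape(-1,2); w=px2w(t,u,0.010)[:,:2]; print('green',u.mean(0).round(),cv2.minAreaRect((w*1000).astype(np.float32)))
E
```

```text
[0.39983149 0.16814155 0.1681155 ] [0.12 0.24 1.71 0.   1.19 1.66]
blue [237. 167.] ((614.8071899414062, 74.66488647460938), (11.788078308105469, 181.5370330810547), 1.3375568389892578)
blue [309. 163.] ((621.6292114257812, -120.38516998291016), (8.910669326782227, 181.478515625), 1.8408105373382568)
blue [301.  96.] ((823.3881225585938, -107.19245910644531), (88.77253723144531, 119.5170669555664), 1.5715594291687012)
green [ 28. 257.] ((426.62432861328125, 691.7833862304688), (382.0166015625, 215.5154571533203), 5.412797451019287)
```

```bash
python3 - <<'E'
from h import *
T=Rz(-70)
plan(((.36,.297,.12),T),((.36,.297,.02),T))
E
```

```text
lin [-0.0319, -0.1245, 0.0484] rot [-0.003, 0.0, -0.313]
lin [-0.0318, -0.1242, 0.1484] rot [-0.003, 0.0, -0.313]
```

>>> apply_moves(linear=[[-0.01,-0.04,0],[-0.02,-0.09,0],[-0.032,-0.124,0],[-0.032,-0.124,0.03],[-0.032,-0.124,0.05]], rot=[[0,0,-0.1],[0,0,-0.2],[0,0,-0.31],[0,0,-0.31],[0,0,-0.31]], gripper=0.87, squeeze=50)

```text
t: 35.7
tcp_pos: [0.3643, 0.2898, 0.117]
eef_rot: [0.985, 0.17, 0.0, -0.0]
ft_force: [0.4, -0.5, -0.9]
opening: 0.0745
grasp_force: 0.0
```

```bash
python3 - <<'E'
from h import *
s=ctrl.read_state(); print(s['tcp_pos'],s['opening'],s['joint_pos'].round(2))
T=Rz(-70)
plan(((.36,.297,.02),T))
c=cap('side'); t=cap('top')
a=cv2.resize(c['img'][110:210,160:260],None,fx=4,fy=4,interpolation=cv2.INTER_CUBIC)
b=cv2.resize(t['img'][210:310,115:215],None,fx=3.9,fy=4,interpolation=cv2.INTER_CUBIC)
cv2.imwrite('pics/b6.png',np.hstack([a,b])[:,:,::-1])
E
```

```text
[0.36434451 0.28983802 0.11695547] 0.07447127688467488 [0.42 0.36 1.7  0.   1.07 1.65]
lin [-0.0017, -0.0082, 0.097] rot [-0.0, -0.0, -0.007]
```

View pics/b6.png

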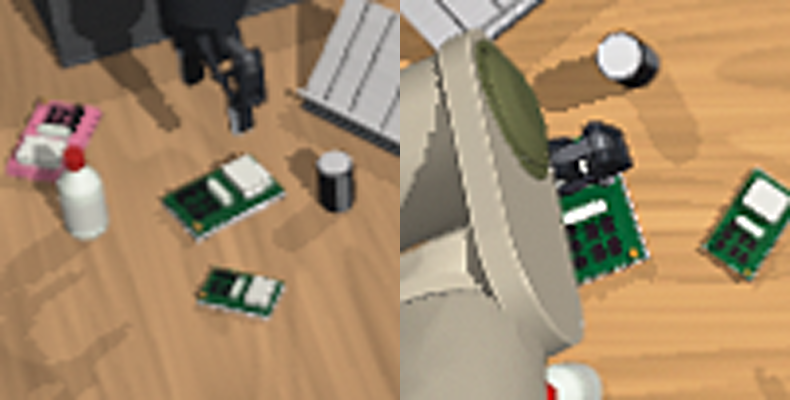

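The board is undisturbed below the open gripper, with cap_1 and the decoy clear of it. I'll descend carefully to feel the bench.

>>> apply_moves(linear=[[-0.002,-0.008,0.03],[-0.002,-0.008,0.07],[-0.002,-0.008,0.095],[-0.002,-0.008,0.108],[-0.002,-0.008,0.115],[-0.002,-0.008,0.117]], rot=[[0,0,0],[0,0,0],[0,0,0],[0,0,0],[0,0,0],[0,0,0]])

```text
t: 36.55
tcp_pos: [0.3605, 0.2964, 0.0012]
eef_rot: [0.986, 0.17, 0.0, -0.0]
ft_force: [0.2, -0.8, -0.1]
opening: 0.074
grasp_force: 0.0
```

>>> apply_moves(linear=[[0,0,0.002],[0,0,0.004]], rot=[[0,0,0],[0,0,0]])

```text
t: 36.8
tcp_pos: [0.3603, 0.2963, -0.0029]
eef_rot: [0.986, 0.17, 0.0, -0.0]
ft_force: [-0.2, 0.4, 0.4]
opening: 0.0744
grasp_force: 0.0
```

>>> apply_moves(linear=[[0,0,0.001],[0,0,0.002]], rot=[[0,0,0],[0,0,0]])

```text
t: 37.05
tcp_pos: [0.3601, 0.2962, -0.0052]
eef_rot: [0.986, 0.17, 0.0, -0.0]
ft_force: [0.0, 0.6, -0.4]
opening: 0.074
grasp_force: 0.0
```

>>> apply_moves(linear=[[0,0,-0.001],[0,0,-0.001],[0,0,-0.001],[0,0,-0.001]], rot=[[0,0,0],[0,0,0],[0,0,0],[0,0,0]], gripper=0, squeeze=50)

```text
t: 37.55
tcp_pos: [0.3601, 0.2962, -0.0041]
eef_rot: [0.986, 0.17, 0.0, -0.0]
ft_force: [-1.3, -0.3, 5.6]
opening: 0.0605
grasp_force: 54.8
```

>>> apply_moves(linear=[[0,0,-0.02],[0,0,-0.05],[0,0,-0.1],[0,0,-0.15],[0,0,-0.17],[0,0,-0.17]], rot=[[0,0,0],[0,0,0],[0,0,0],[0,0,0],[0,0,0],[0,0,0]])

```text
t: 38.3
tcp_pos: [0.3604, 0.2964, 0.1665]
eef_rot: [0.986, 0.17, 0.001, -0.0]
ft_force: [-0.6, -1.0, -1.5]
opening: 0.0603
grasp_force: 54.9
```

```bash
python3 - <<'E'
from h import *
s=ctrl.read_state(); print(s['tcp_pos'],s['opening'],s['grasp_force'],s['joint_pos'].round(2))
c=cap('side'); t=cap('top')
a=cv2.resize(c['img'][80:200,180:300],None,fx=3.3,fy=3.3,interpolation=cv2.INTER_CUBIC)
b=cv2.resize(t['img'][150:250,90:190],None,fx=3.96,fy=3.96,interpolation=cv2.INTER_CUBIC)
cv2.imwrite('pics/b7.png',np.hstack([a,b])[:,:,::-1])
E
```

```text
[0.36039253 0.2963583  0.16647006] 0.06028966191120089 54.94428634643555 [0.43 0.3  1.63 0.   1.21 1.66]
```

View pics/b7.png

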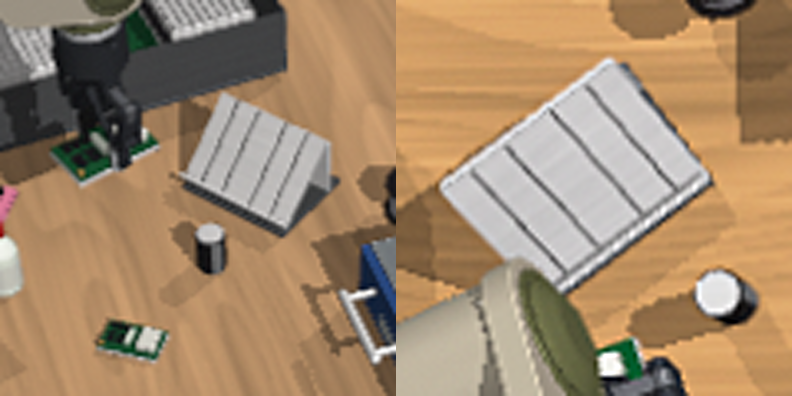

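The board is held flat at (105,150) in the side crop, and the stand is clear. Next I'll fit the stand pose to its corner pixels from both views.

```bash
cat > st.py <<'E'
from h import *
from scipy.optimize import least_squares
def stand(t,s):
    A=[(40.7,75,88),(40.7,-75,88),(-46.1,75,26),(-46.1,-75,26)]
    A=np.array(A)/1e3
    ut=np.array([(101.2,197),(143.7,165.3),(128.1,226.7),(169.5,195.5)])
    us=np.array([(247.8,108.6),(280,123.9),(234.7,132.6),(266.3,150.7)])
    def res(q):
        c,n=np.cos(q[2]),np.sin(q[2]); P=A.copy(); P[:,0]=q[0]+c*A[:,0]-n*A[:,1]; P[:,1]=q[1]+n*A[:,0]+c*A[:,1]
        return np.r_[(w2px(t,P)-ut).ravel(),(w2px(s,P)-us).ravel()]
    return least_squares(res,[.543,.366,.64]),res
E
python3 - <<'E'
from st import *
t=cap('top');s=cap('side'); r,f=stand(t,s); q=r.x
print(q,np.degrees(q[2]),r.fun.round(1).tolist())
yaw=np.degrees(q[2]);T=Rz(yaw-90,43)
x=np.array([np.cos(q[2]),np.sin(q[2]),0]); n=-np.sin(.75)*x+[0,0,np.cos(.75)]; up=np.cos(.75)*x+[0,0,np.sin(.75)]
seat=np.array([q[0],q[1],.05])
P=lambda d,e: seat+(d-.0041)*n+e*up
print('pre',P(.1,.01),'tgt',P(0,0))
plan((P(.1,.01),T),(P(.02,.01),T))
E
```

```text
[0.5430444  0.36467372 0.64816244] 37.136972038000074 [1.3, 1.2, 2.4, 0.3, -0.5, -1.0, 0.0, -1.4, -0.4, -0.6, -1.3, -1.1, -0.1, -0.5, -0.8, -3.2]
pre [0.49676545 0.32962625 0.12698535] tgt [0.54527233 0.36636095 0.04700008]
lin [0.1407, 0.0141, 0.037] rot [0.115, 0.747, -0.293]
lin [0.1928, -0.0024, 0.0954] rot [0.115, 0.747, -0.293]
```

>>> apply_moves(linear=[[0.02,0,0],[0.05,0,0],[0.08,0.005,0],[0.11,0.01,0],[0.14,0.014,0.0],[0.14,0.014,0.01],[0.14,0.014,0.03],[0.141,0.014,0.037]], rot=[[0.02,0.15,-0.06],[0.05,0.3,-0.12],[0.07,0.45,-0.18],[0.09,0.6,-0.24],[0.115,0.747,-0.293],[0.115,0.747,-0.293],[0.115,0.747,-0.293],[0.115,0.747,-0.293]])

```text
t: 39.5
tcp_pos: [0.4968, 0.3295, 0.1259]
eef_rot: [0.883, 0.296, 0.346, -0.116]
ft_force: [0.4, 0.3, -0.6]
opening: 0.0602
grasp_force: 54.9
```

```bash
cat >> st.py <<'E'
q=np.array([.543,.3647,.648]); yaw=np.degrees(q[2]);T=Rz(yaw-90,43)
x=np.array([np.cos(q[2]),np.sin(q[2]),0]); n=-np.sin(.75)*x+[0,0,np.cos(.75)]; up=np.cos(.75)*x+[0,0,np.sin(.75)]
seat=np.array([q[0],q[1],.05])
P=lambda d,e: seat+(d-.0041)*n+e*up
def rel():
    s=ctrl.read_state(); d=s['tcp_pos']-seat; f=s['ft_force']
    print('n',((d@n)+.0041).round(4),'up',(d@up).round(4),'F n,up',(f@n).round(1),(f@up).round(1),'open',s['opening'].round(4) if hasattr(s['opening'],'round') else s['opening'],s['grasp_force'])
E
python3 - <<'E'
from st import *
rel(); s=ctrl.read_state(); print(s['joint_pos'].round(2))
plan((P(.02,.01),T),(P(.004,.01),T))
c=cap('side'); t=cap('top')
a=cv2.resize(c['img'][60:180,200:320],None,fx=3.3,fy=3.3,interpolation=cv2.INTER_CUBIC)
b=cv2.resize(t['img'][150:250,90:190],None,fx=3.96,fy=3.96,interpolation=cv2.INTER_CUBIC)
cv2.imwrite('pics/b8.png',np.hstack([a,b])[:,:,::-1])
E
```

```text
n 0.0992 up 0.0092 F n,up -0.8 -0.0 open 0.06015141448459984 54.91671144962311
[0.28 0.4  1.89 1.09 0.28 0.22]
lin [0.0009, -0.0002, 0.0792] rot [0.0, 0.002, -0.001]
lin [0.0009, -0.0002, 0.0952] rot [0.0, 0.002, -0.001]
```

View pics/b8.png

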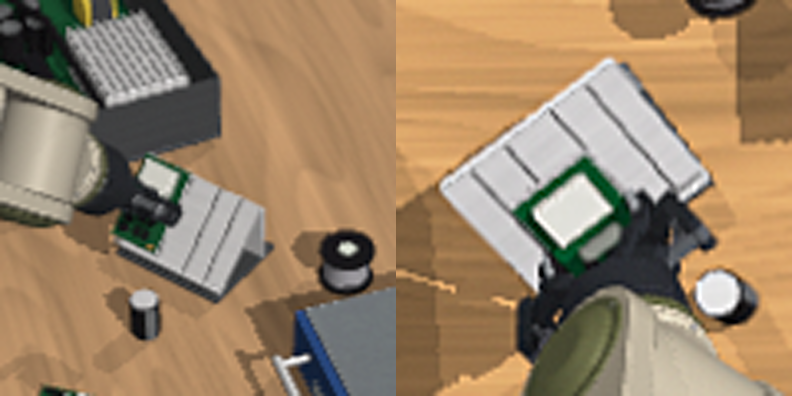

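The board is tilted parallel to the slope and lined up with it, with cap_1 clear. I'll advance along the normal.

>>> apply_moves(linear=[[0.001,0,0.015],[0.001,0,0.03],[0.001,0,0.045],[0.001,0,0.06],[0.001,0,0.072],[0.001,0,0.08],[0.001,0,0.085]], rot=[[0,0,0],[0,0,0],[0,0,0],[0,0,0],[0,0,0],[0,0,0],[0,0,0]])

```text
t: 40.48
tcp_pos: [0.5446, 0.3657, 0.0671]
eef_rot: [0.882, 0.296, 0.348, -0.117]
ft_force: [0.4, 0.1, -1.7]
opening: 0.06
grasp_force: 54.9
```

```bash
python3 - <<'E'
from st import *
rel(); s=ctrl.read_state(); print(s['joint_pos'].round(2))
plan((P(.004,.01),T))
E
```

```text
n 0.0153 up 0.0131 F n,up -1.5 -0.9 open 0.060046014799107934 54.92681622505188
[ 0.32  0.58  1.79  1.38  0.22 -0.04]
lin [-0.0031, -0.0002, 0.0113] rot [0.0, -0.002, 0.001]
```

>>> apply_moves(linear=[[-0.003,0,0.003],[-0.003,0,0.006],[-0.003,0,0.009],[-0.003,0,0.011]], rot=[[0,0,0],[0,0,0],[0,0,0],[0,0,0]])

```text
t: 40.98
tcp_pos: [0.549, 0.3689, 0.0574]
eef_rot: [0.881, 0.296, 0.349, -0.117]
ft_force: [-0.2, 0.0, -1.4]
opening: 0.0605
grasp_force: 54.9
```

```bash
python3 - <<'E'
from st import *
rel(); s=ctrl.read_state(); print(s['joint_pos'].round(2))
plan((P(.0,.01),T))
E
```

```text
n 0.0045 up 0.0104 F n,up -0.9 -1.1 open 0.060530883857852484 54.926676750183105
[ 0.33  0.61  1.78  1.45  0.22 -0.11]
lin [-0.0004, -0.0003, 0.0045] rot [0.001, -0.003, 0.001]
```

>>> apply_moves(linear=[[0,0,0.0015],[0,0,0.003],[0,0,0.0045],[0,0,0.0045]], rot=[[0,0,0],[0,0,0],[0,0,0],[0,0,0]])

```text
t: 41.48
tcp_pos: [0.5513, 0.3707, 0.054]
eef_rot: [0.882, 0.296, 0.349, -0.117]
ft_force: [0.4, -0.1, -0.7]
opening: 0.0604
grasp_force: 54.9
```

```bash
python3 - <<'E'
from st import *
rel()
E
```

```text
n 0.0 up 0.0103 F n,up -0.7 -0.3 open 0.06037277453369367 54.92637634277344
```

>>> apply_moves(linear=[[0,0,0.001],[0,0,0.002],[0,0,0.003]], rot=[[0,0,0],[0,0,0],[0,0,0]])

```text
t: 41.85
tcp_pos: [0.5525, 0.3717, 0.0525]
eef_rot: [0.881, 0.296, 0.349, -0.117]
ft_force: [-13.8, -12.1, 15.7]
opening: 0.0607
grasp_force: 57.6
```

```bash
python3 - <<'E'
from st import *
rel()
E
```

```text
n -0.0022 up 0.0103 F n,up 24.0 -2.7 open 0.060688481592801165 57.60386824607849
```

>>> apply_moves(linear=[[0,0,-0.002],[-0.003,0,-0.002],[-0.006,0,-0.002],[-0.008,0,-0.002],[-0.009,0,-0.002]], rot=[[0,0,0],[0,0,0],[0,0,0],[0,0,0],[0,0,0]])

```text
t: 42.48
tcp_pos: [0.5474, 0.3677, 0.0481]
eef_rot: [0.881, 0.296, 0.35, -0.117]
ft_force: [4.1, 3.2, 2.8]
opening: 0.0603
grasp_force: 54.9
```

```bash
python3 - <<'E'
from st import *
rel()
E
```

```text
n -0.0009 up 0.0026 F n,up -1.5 5.7 open 0.060279971487075874 54.93093252182007
```

>>> apply_moves(linear=[[-0.001,0,0],[-0.001,0,0.001],[-0.001,0,0.001]], rot=[[0,0,0],[0,0,0],[0,0,0]])

```text
t: 42.85
tcp_pos: [0.5478, 0.368, 0.0476]
eef_rot: [0.881, 0.296, 0.35, -0.117]
ft_force: [2.5, 3.1, 6.8]
opening: 0.0607
grasp_force: 55.3
```

```bash
python3 - <<'E'
from st import *
rel()
E
```

```text
n -0.0017 up 0.0026 F n,up 2.3 7.5 open 0.06066915935056697 55.26903212070465
```

>>> apply_moves(linear=[[0,0,0],[0,0,0],[0,0,0],[0,0,-0.01],[0,0,-0.03],[0,0,-0.06],[0,0,-0.09],[0,0,-0.12]], rot=[[0,0,0],[0,0,0],[0,0,0],[0,0,0],[0,0,0],[0,0,0],[0,0,0],[0,0,0]], gripper=0.82)

```text
t: 43.85
tcp_pos: [0.4801, 0.3169, 0.1342]
eef_rot: [0.882, 0.296, 0.348, -0.117]
ft_force: [0.4, 0.4, 0.4]
opening: 0.0704
grasp_force: 0.0
```

>>> apply_moves(linear=[[-0.02,0,-0.05],[-0.03,0.0,-0.1],[-0.04,0.0,-0.14],[-0.04,0,-0.14]], rot=[[0,0,0],[0,-0.15,0],[0,-0.3,0],[0,-0.45,0]])

```text
t: 44.35
tcp_pos: [0.3798, 0.2409, 0.2083]
eef_rot: [0.926, 0.316, 0.193, -0.071]
ft_force: [0.2, 0.9, -1.1]
opening: 0.0698
grasp_force: 0.0
```

```bash
python3 - <<'E'
from st import *
s=ctrl.read_state(); print(s['tcp_pos'],s['joint_pos'].round(2),s['ft_force'].round(1))
c=cap('side'); t=cap('top')
a=cv2.resize(c['img'][80:280,190:390],None,fx=2,fy=2,interpolation=cv2.INTER_CUBIC)
b=cv2.resize(t['img'][150:250,90:190],None,fx=3.96,fy=4,interpolation=cv2.INTER_CUBIC)
cv2.imwrite('pics/b9.png',np.hstack([a,b])[:,:,::-1])
E
```

```text
[0.37982335 0.24085711 0.20827976] [0.19 0.07 1.87 0.26 0.85 0.96] [ 0.2  0.9 -1.1]
```

View pics/b9.png

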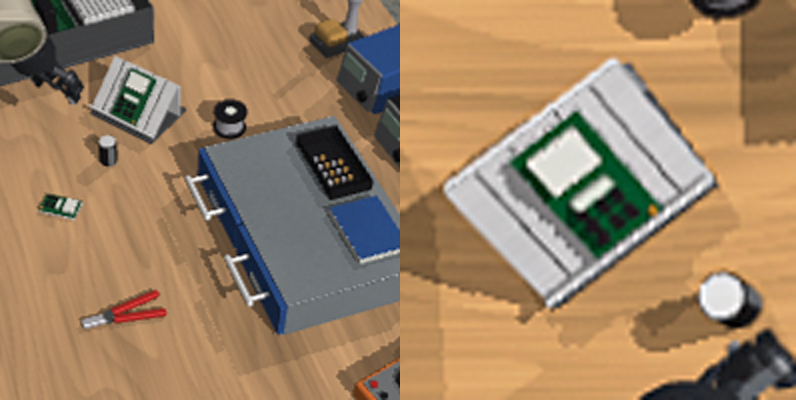

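The board lies flat on the slope with its lower edge along the lip at (598,257)–(660,212). Both drawer fronts look flush. One last numeric check of the handles before I hand in.

```bash
python3 - <<'E'
from h import *
t=cap('top'); hsv=cv2.cvtColor(t['img'],cv2.COLOR_RGB2HSV); m=((hsv[:,:,1]<45)&(hsv[:,:,2]>175))
for (x0,x1,y0,y1) in((218,260,178,195),(288,330,173,190)):
    v,u=np.nonzero(m[y0:y1,x0:x1]); v=v+y0;u=u+x0
    P=np.array([(c,v[u==c].max()-1) for c in np.unique(u)]);w=px2w(t,P,0.058)*1000
    print(w[:,0].mean().round(1),w[:,1].mean().round(1),np.polyfit(w[:,1],w[:,0],1)[0].round(3))
for b in boxes(t,0.05,((0,0),(560,420))):
    if b[1]<700: print(b)
E
```

```text
576.5 73.7 -0.03
582.0 -123.1 -0.028
(array([296.3, 396.4]), -3, -77, 92, 10, 11.3)
(array([159.1, 308.6]), 226, 291, 35, 27, -84.6)
(array([406. , 289.4]), 270, -381, 30, 28, -3.2)
(array([208.5, 259.5]), 361, 157, 27, 20, 56.4)
(array([170.7, 223.4]), 462, 264, 29, 25, 89.2)
(array([130.9, 190.2]), 560, 383, 42, 35, -50.9)
(array([238.8, 179.9]), 591, 75, 105, 35, -89.2)
(array([308. , 176.8]), 596, -122, 108, 35, -89.0)
```

```bash
python3 -c "
from plant import ctrl; print(ctrl.hand_in())"
```

```text
the job is handed in; nothing more can be done
None
```

The job is handed in: all three box lids are pressed home, the boxes are in the right drawer with both drawers shut, and the green board leans on the stand with its lower edge on the lip; no verdict came back.

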